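Open the tilted polishing barrel

ROBOT

A 6-joint arm with a two-finger parallel gripper is mounted at the origin on the work surface. World frame = base frame: x ahead of the robot, y to its left, z up, the work surface at z = 0. Lengths are in mm, angles in degrees, forces in N, time in s.
With the tool pointing down it reaches from about 350 to 850 mm from the base axis. Payload 8.1 kg.
Tool frame: the origin (TCP) lies between the finger pads; the fingertips stand 14 mm ahead of it and the grasp point (between the pads) lies 5 mm behind it; z points along the fingers, x is the direction in which the jaws open and shut, and the axes are right-handed (so a half turn about z gives the same grasp; the last joint's range is limited). The gripper opens to 85 mm and grips with 20 to 120 N. Pads are 22 mm wide; open, the fingers measure 114 mm over their backs; the gripper's body (76 mm by 85 mm) begins 54 mm behind the grasp point. The pads swing forward as they close: fully open they stand 13 mm farther back than shut.
Start: joints at [-74.794, 7.471, 85.268, -0, 87.261, -4.893], TCP at [206.21, -563.456, 245.292] pointing down, gripper open.
Joint ranges: [-169.43, 169.43], [-51.17, 129.36], [1.28, 143.12], [-76.62, 256.62], [0, 156.53], [-152.29, 152.29]. Speed limits (degrees/s): [136.94, 136.94, 159.86, 180, 180, 180].

INTERFACE

Orientations are given as [roll, pitch, yaw] about the fixed x, y, z axes, in that order (R = Rz(yaw) Ry(pitch) Rx(roll)).
In Python, from bench import r, vision, job gives the robot as it stands.
- The arm moves only by the tool send_rows, never from a script. Its arguments are lists of equal length, an entry for each row: "dp": the shift along the world's x, y, z in mm, a list of three; "rot": the turn, a rotation vector about the world's x, y, z in rad, a list of three. In form: {"dp": [[tx, ty, tz], ...], "rot": [[wx, wy, wz], ...]}. A call has 1 to 5 rows; each row is the pose to reach, as a shift and turn from the pose commanded when the call began; what a row does not reach only later rows make up. A row lasts 1/8 s, in which the tool goes at most 62.5 mm and 10.7 degrees, less where a joint would pass 70% of its speed; a pose out of reach is approached as far as the arm can. A call with a gripper value outside its range is refused whole. "jaw" is the finger opening in mm, from 0 to 85.4, set as the call begins (left out, the last holds). The fingers move at their own pace and stop on an object; "force" is the grip in N (left out, the last holds). Time passes only in rows, so rows that repeat a pose let the fingers close. It gives the time, the measured TCP pose, the force and the opening at its end, in the units of the state.
- r.sense(): the state, without advancing time (a new reading comes with each control period).
- vision.snapshot(name): name is "scene" or "top"; returns a dict with "pixels" (480x640x3 uint8, red, green, blue), "depth" (480x640 float32, mm along the optical axis (not along the pixel's ray), 0 where there is no reading), "intrinsics" (3x3 intrinsics, pixels), "k1" (the pictures are not rectified: a ray, as slopes to the right and down, at radius r is drawn at 1 + k1 r^2 times it, then the intrinsics apply), "world_from_camera" (4x4, takes a point from camera to world coordinates). Camera axes: x right, y down, z forward; pixel columns grow to the right and rows downward; lengths in mm; the calibration is good to about 2 mm. A picture is of the moment at which its call begins.
- job.hand_in(): hands the job in, once; it reports no verdict.
The state is a dict: "time": time; "joint_pos": joint angles; "qd": joint speeds; "joint_efforts": joint torques, N m; "tool_pos": TCP position; "tcp_rot": TCP orientation; "ft_force": force on the tool from outside, world axes, zero at the start; "wrist_torque": the same for the moment, N m; "finger_gap": finger opening in mm.
Only numpy, scipy, OpenCV 4.12 (cv2) and the standard library are available. Lean on these libraries where they do the work, as an engineer would, in place of code of your own. Each camera call takes 0.05 s, during which the arm holds its last target.

TASK

Open the polishing barrel: unscrew its orange cap (anticlockwise, about a turn and a half, without forcing the threads) until it comes free, draw it off the neck, and stand it upright, grip up, flat on the floor of the empty blue tray, setting it down gently. Leave the jar, the mandrel and the other loose things on the bench where they are.

Things in the scene. Friction and masses are not known exactly. Their poses are not given: they have to be found in the camera images.
- cap: The loose orange screw cap, 0.2 kg: round fluted skirt 80 mm across and 52 mm tall, open below, and on top a hexagonal grip 46 mm across flats (53 mm across corners), 42 mm tall. Origin: centre of the skirt's lower rim; z along its axis, out through the grip. One pair of the grip's flats is square to the cap's x axis, the others are 60 deg from it. Screwed on, it has 2 to 3 mm play sideways.
- cap_grip (a point): A point on the cap's axis inside the hexagonal grip, 76 mm from the cap's origin along its z, 18 mm below the grip's top face and 24 mm above the skirt's top: a good place to grip. Its axes are the cap's.
- barrel: Black barrel, 118 mm across, fixed in the green machine, leaning 30 deg from vertical towards the machine's front. Origin: centre of its bottom; z along its axis, out of the mouth. Neck with right-hand thread, pitch 12 mm, 63 mm across, from z = 105 to 155 mm. The cap's origin starts at z = 110 mm, rises 12 mm per anticlockwise turn and is free by 1.5 turns (z = 128), off the neck at 155.
- mouth (a point): Centre of the neck's mouth, on the barrel's axis, 155 mm from the barrel's origin. Its axes are the barrel's. The thread has no spring and little friction: the cap stays where it is left, and lifts itself as it is turned.
- polisher: The green machine that carries the barrel: fixed, base 240 x 150 x 45 mm, motor housing at its back up to 145 mm high. Origin: on the table, midway between the side cheeks, 90 mm behind the base's front edge; its front is its -x side.
- blue_tray_in (a point): Centre of the inner floor of the empty blue tray (fixed to the table), 5 mm above the table. Tray 170 x 170 mm outside, walls 5 mm thick and 30 mm high, sides along its x and y axes.
- blue_tray: The empty blue tray, fixed to the table. Origin: centre of its underside.
- bangle_tray: A grey tray of the same size full of brass bangles, fixed, up to 45 mm high. Not to be used. Origin: centre of its underside.
- compound_jar: Bystander: amber jar with a white lid, 68 mm in diameter, 95 mm tall, standing on the table. Origin: centre of its underside.
- mandrel: Bystander: upright tapering steel ring mandrel, foot 72 mm in diameter, 120 mm tall. Origin: centre of its foot.
- bench_block: Bystander: steel bench block 80 x 80 x 22 mm, flat on the table. Origin: centre of its underside.
- pliers: Bystander: red-handled pliers about 150 mm long lying on the table, 13 mm high. Origin at the pivot, on the table.
- hammer: Bystander: wooden-handled hammer 260 mm long lying on the table. Origin: middle of its length, on the table.
- bangle_a: Bystander: brass bangle 68 mm in diameter, 8 mm high, flat on the table. Origin: centre of its underside.
- bangle_b: Bystander: copper bangle 66 mm in diameter, 10 mm high, flat on the table. Origin: centre of its underside.
Things that resemble listed ones, but are neither listed nor needed, are in the scene too. Of the things that look like the blue_tray, take the one that is farthest to the robot's left at the start.

How it is judged (in metres and radians):
On the way:
1. the cap has been unscrewed and drawn off the neck along its axis (z of cap in the frame of barrel above 0.148 m and angle between the z axis of cap and the z axis of barrel, either way round below 0.35 rad and distance between cap and mouth below 0.06 m), for 0.05 s.
At the end, for the whole second after the job is handed in: The cap stands upright (within 0.1 rad, grip up), at rest and released, flat on the blue tray's floor (its rim within 6 mm of the floor's height, its centre within 60 mm of the tray's centre) (horizontal distance between cap and blue_tray_in below 0.06 m and z of cap in the frame of blue_tray_in between -0.004 and 0.006 m and angle between cap's own z axis and vertical below 0.1 rad and linear speed of cap below 0.02 m/s); the robot touches nothing.
It fails at once if the threads are forced: the cap and the barrel press on each other with more than 100 N (contact force between cap and barrel above 100 N).
It fails at once if the cap is dropped: it falls out of the gripper's hold faster than 0.45 m/s (a fall of about 10 mm) (contact force between the fingers and cap below 0.1 N and linear speed of cap above 0.45 m/s).
It fails at once if a loose bystander is pushed more than 25 mm from its place (distance of any of compound_jar, mandrel, bench_block, pliers, hammer, bangle_a, bangle_b from where it was at the start of the episode above 0.025 m).
It also fails if it takes over 67 s, if anything falls off the work surface, if the arm or the gripper's body presses on something with over 40 N, if the wrist force passes 120 N, or if a joint passes its speed limit or range.

## Working session

There is one attempt and no reset: what is moved stays moved. The work goes in short steps, Python scripts to look and compute and a tool call to move; the robot and the scene stay as the last step left them, time stands still between calls to the robot, and variables do not carry over. Pictures are saved under pics/ and viewed, and the job is handed in when it is done.

Besides the shell and the picture viewer there is one more tool, called after "Request:" by a JSON object that holds its "name" and its "arguments". send_rows: Moves the arm, as the interface text tells. Its arguments: {"type":"object","properties":{"dp":{"type":"array"},"rot":{"type":"array"},"jaw":{"type":"number"},"force":{"type":"number"}},"required":["dp","rot"]}

```bash
mkdir -p pics; ls
cat > h.py <<'E'
import numpy as np,cv2,pickle
def world(s,pts):
    K=s["intrinsics"];k=s["k1"];T=s["world_from_camera"];out=[]
    for u,v,d in pts:
        x=(u-K[0,2])/K[0,0];y=(v-K[1,2])/K[1,1]
        a,b=x,y
        for _ in range(20):
            q=1+k*(a*a+b*b);a,b=x/q,y/q
        out.append((T@np.array([a*d,b*d,d,1]))[:3])
    return np.array(out)
def cloud(s):
    K=s["intrinsics"];k=s["k1"];T=s["world_from_camera"]
    v,u=np.mgrid[0:480,0:640]
    x=(u-K[0,2])/K[0,0];y=(v-K[1,2])/K[1,1];a,b=x.copy(),y.copy()
    for _ in range(20):
        q=1+k*(a*a+b*b);a,b=x/q,y/q
    d=s["depth"]
    P=np.stack([a*d,b*d,d,np.ones_like(d)],-1)@T.T
    P=P[...,:3];P[d==0]=np.nan
    return P
E
python3 - <<'E'
from bench import r,vision,job
import cv2,pickle
for n in("scene","top"):
    s=vision.snapshot(n);pickle.dump(s,open(n+".pkl","wb"));cv2.imwrite(f"pics/{n}0.png",s["pixels"][...,::-1]);print(n,s["intrinsics"],s["k1"],s["world_from_camera"])
print(r.sense())
E
```

```text
pics
scene [[577.91422724   0.         324.2977348 ]
 [  0.         577.91422724 236.15454032]
 [  0.           0.           1.        ]] 0.022099161250530935 [[-5.82723418e-02  5.48501509e-01 -8.34116556e-01  1.64447166e+03]
 [ 9.98168039e-01  4.56347676e-02 -3.97244845e-02  3.72194371e+01]
 [ 1.62757755e-02 -8.34903325e-01 -5.50155920e-01  9.39217011e+02]
 [ 0.00000000e+00  0.00000000e+00  0.00000000e+00  1.00000000e+00]]
top [[468.90770701   0.         318.79958121]
 [  0.         468.90770701 233.58600862]
 [  0.           0.           1.        ]] -0.02957827560143181 [[ 6.73426955e-03 -9.97254137e-01  7.37484665e-02  3.98932638e+02]
 [-9.99866588e-01 -5.61765921e-03  1.53377730e-02 -2.62714925e+01]
 [-1.48813638e-02 -7.38419163e-02 -9.97158922e-01  1.47122061e+03]
 [ 0.00000000e+00  0.00000000e+00  0.00000000e+00  1.00000000e+00]]
{'time': 0.1, 'joint_pos': array([-7.47955667e+01,  7.51281028e+00,  8.53250096e+01, -4.41150712e-04,
        8.72619507e+01, -4.89439444e+00]), 'qd': array([-0.06383761, -0.01032762, -0.10391899, -0.07244479,  0.08156349,
       -0.00787166]), 'joint_efforts': array([ 8.42522004e-04, -5.70954537e+01, -5.01939332e+01, -9.25722048e-06,
        8.17513210e-03,  8.31296666e-05]), 'tool_pos': array([ 206.06058307, -562.9841119 ,  244.30928188]), 'tcp_rot': array([-1.79991927e+02,  9.94443049e-02, -6.99011438e+01]), 'ft_force': array([-0.05047055, -0.16963275,  0.76240165]), 'wrist_torque': array([-0.02746961, -0.00682639, -0.00639308]), 'finger_gap': 85.48905871418548}
```

View pics/scene0.png

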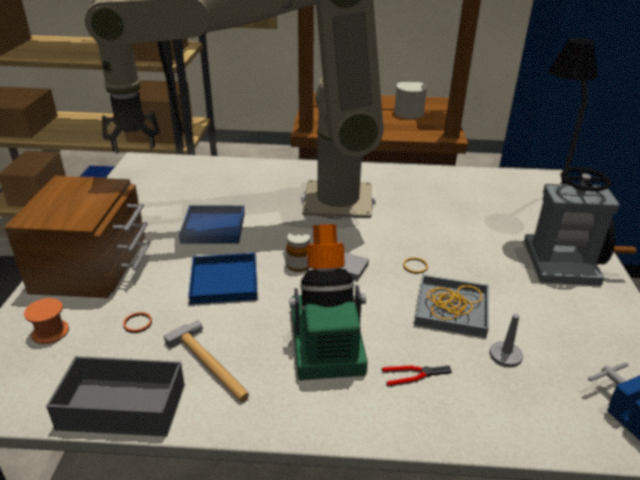

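View pics/top0.png

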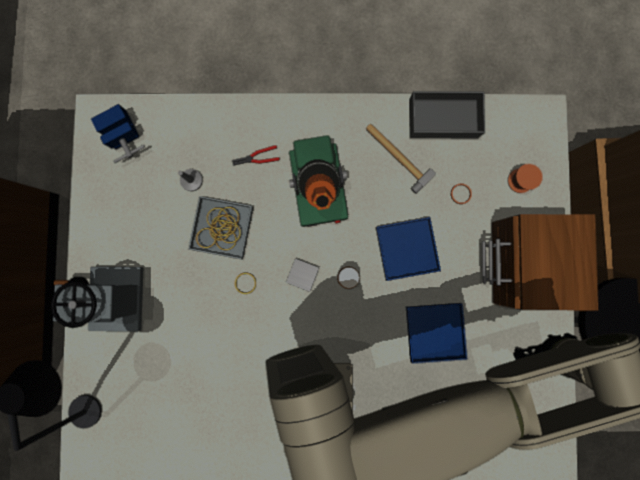

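```bash
python3 - <<'E'
import cv2
a=cv2.imread("pics/top0.png");b=cv2.imread("pics/scene0.png")
cv2.imwrite("pics/c1.png",cv2.resize(a[125:235,270:370],None,fx=5,fy=5,interpolation=cv2.INTER_CUBIC))
cv2.imwrite("pics/c2.png",cv2.resize(b[210:380,270:390],None,fx=3.5,fy=3.5,interpolation=cv2.INTER_CUBIC))
E
python3 - <<'E'
import pickle,numpy as np
from h import *
t=pickle.load(open("top.pkl","rb"));P=cloud(t)
s=pickle.load(open("scene.pkl","rb"));Q=cloud(s)
def show(P,l): 
    for u,v in l: print((u,v),P[v,u].round(0))
print("top");show(P,[(408,248),(436,333),(348,275),(322,202),(320,190),(303,272),(380,225),(431,218),(440,268),(384,279),(300,140),(332,140),(330,224)])
print("scene");show(Q,[(325,235),(325,260),(330,290),(340,330),(225,275),(298,240)])
for n,(S,C) in dict(top=(t,P),scene=(s,Q)).items():
    im=cv2.cvtColor(S["pixels"],cv2.COLOR_RGB2HSV)
    m=(im[...,0]<14)&(im[...,1]>150)&(im[...,2]>50)&(C[...,2]>90)&(C[...,2]<300)
    c=C[m];c=c[(abs(c[:,0]-np.median(c[:,0]))<150)&(abs(c[:,1]-np.median(c[:,1]))<100)]
    print(n,len(c),c.min(0),c.max(0),np.median(c,0))
E
```

```text
top
(408, 248) [ 464. -283.    1.]
(436, 333) [ 201. -369.   -0.]
(348, 275) [380. -91.  94.]
(322, 202) [571. -15. 261.]
(320, 190) [603. -10. 258.]
(303, 272) [387.  44.  25.]
(380, 225) [ 535. -195.    8.]
(431, 218) [ 559. -356.    0.]
(440, 268) [ 402. -377.   27.]
(384, 279) [ 367. -208.   -2.]
(300, 140) [768.  50. 143.]
(332, 140) [807. -44.   4.]
(330, 224) [538. -39.   1.]
scene
(325, 235) [603. -11. 255.]
(325, 260) [649.  -8. 222.]
(330, 290) [696.   6. 180.]
(340, 330) [778.  31. 144.]
(225, 275) [ 442. -281.    9.]
(298, 240) [390. -91.  96.]
top 5845 [ 298.93865073 -752.74300361  170.21966475] [ 551.17631474 -552.76004396  207.64784666] [ 438.38181805 -665.03594396  198.95484567]
scene 832 [574.59365276 -50.00744307 168.31956899] [660.43826988  30.67861953 279.62510616] [629.98873938  -9.11527078 234.50385227]
```

View pics/c1.png

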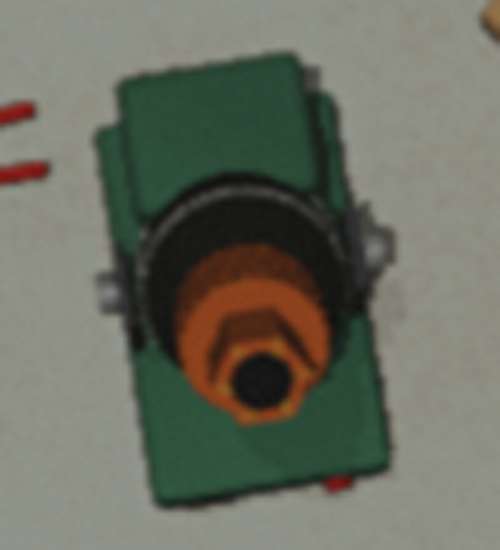

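View pics/c2.png

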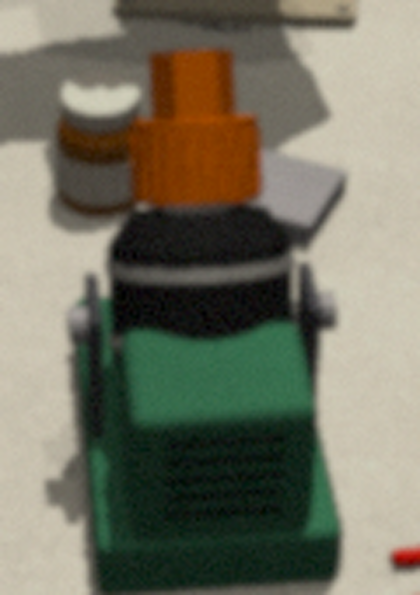

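```bash
cat > fit.py <<'E'
import pickle,numpy as np
from h import *
from scipy.optimize import least_squares
S={n:pickle.load(open(n+".pkl","rb")) for n in("top","scene")}
C={n:cloud(S[n]) for n in S}
H={n:cv2.cvtColor(S[n]["pixels"],cv2.COLOR_RGB2HSV) for n in S}
# base + housing (green)
for n in S:
    P=C[n];h=H[n];g=(h[...,0]>60)&(h[...,0]<90)&(h[...,1]>90)&(abs(P[...,0]-660)<200)&(abs(P[...,1])<130)
    for nm,z0 in(("base",45),("housing",145)):
        q=P[g&(abs(P[...,2]-z0)<8)]
        if len(q)<20: print(n,nm,len(q));continue
        (c,wh,a)=cv2.minAreaRect(q[:,:2].astype(np.float32));print(n,nm,len(q),np.round(c,1),np.round(wh,1),round(a,1),'z',np.median(q[:,2]).round(1))
pts=[]
for n in S:
    P=C[n];h=H[n]
    m=((h[...,0]<14)|(h[...,0]>175))&(h[...,1]>150)&(h[...,2]>40)&(P[...,2]>150)&(P[...,2]<310)&(abs(P[...,0]-620)<110)&(abs(P[...,1]+10)<80)
    m=cv2.erode(m.astype(np.uint8),np.ones((3,3)))>0
    q=P[m];print(n,len(q),q.min(0).round(),q.max(0).round());pts.append(q)
def sdf(q,p):
    x,y,z,yaw,tilt,phi=p   # cap origin
    a=np.array([-np.sin(tilt)*np.cos(yaw),-np.sin(tilt)*np.sin(yaw),np.cos(tilt)])
    e1=np.array([np.cos(tilt)*np.cos(yaw),np.cos(tilt)*np.sin(yaw),np.sin(tilt)]);e2=np.cross(a,e1)
    d=q-[x,y,z];h=d@a;u=d@e1;v=d@e2;r=np.hypot(u,v)
    def box(dr,dh):
        return np.minimum(np.maximum(dr,dh),0)+np.hypot(np.maximum(dr,0),np.maximum(dh,0))
    s1=box(r-40,np.maximum(-h,h-52))
    hx=np.max([abs(u*np.cos(phi+k*np.pi/3)+v*np.sin(phi+k*np.pi/3)) for k in range(3)],0)
    s2=box(hx-23,np.maximum(52-h,h-94))
    return np.minimum(s1,s2)
def go(pts,fixtilt=True,lab=""):
    best=None
    q=np.vstack(pts)
    for ph in np.radians([0,15,30,45]):
        f=lambda p:sdf(q,[p[0],p[1],p[2],p[3],np.radians(30) if fixtilt else p[4],p[-1]])
        o=least_squares(f,[640,-8,195,0.1,np.radians(30),ph],loss="soft_l1",f_scale=1.5,x_scale=[1,1,1,.02,.02,.1])
        print(lab,round(o.cost,1),o.x[:3].round(1),np.degrees(o.x[3:]).round(1),'rms',np.sqrt(np.mean(f(o.x)**2)).round(2))
go(pts,True,"both");go(pts[:1],True,"top");go(pts[1:],True,"scene");go(pts,False,"free")
E
python3 fit.py
```

```text
top base 1047 [656.6  -1.8] [233.4 143.9] 9.8 z 43.8
top housing 853 [693.    4.9] [164.1 109.9] 13.4 z 143.8
scene base 916 [ 6.666e+02 -6.000e-01] [235.  145.9] 9.3 z 45.6
scene housing 1509 [725.2   5.4] [118.  120.2] 7.8 z 146.1
top 509 [561. -47. 211.] [652.  28. 279.]
scene 41 [582. -41. 207.] [650.  27. 274.]
both 599.3 [622.5  -6.8 182.3] [  8.1   7.5 178.6] rms 1.87
both 599.3 [622.4  -6.8 182.3] [ 8.2 32.8 -1.5] rms 1.87
both 599.3 [622.5  -6.8 182.3] [ 8.  30.  58.6] rms 1.87
both 599.3 [622.5  -6.8 182.3] [  8.1 -41.1  58.5] rms 1.87
top 556.0 [622.3  -6.7 182.3] [   8.1 -740.4  -61.5] rms 1.87
top 556.0 [622.4  -6.8 182.3] [  8.  797.1 -61.3] rms 1.87
top 556.0 [622.3  -6.8 182.2] [  8.  797.3  58.6] rms 1.87
top 556.0 [622.3  -6.7 182.3] [  8.1  29.8 238.5] rms 1.87
scene 161.6 [640.6  10.6 194.6] [29.4  6.4 -7. ] rms 5.28
scene 170.3 [638.    9.5 190.8] [ 31.7  30.  -36.1] rms 5.43
scene 170.3 [638.    9.5 190.8] [31.7 30.  23.9] rms 5.43
scene 161.6 [640.6  10.6 194.6] [29.4 30.  53. ] rms 5.28
free 478.0 [625.   -6.2 183. ] [ 8.8 33.2  1.7] rms 1.64
free 478.0 [625.   -6.2 183. ] [  8.8  33.2 -58.3] rms 1.64
free 478.0 [625.   -6.2 183. ] [ 8.8 33.2 61.7] rms 1.64
free 478.0 [625.   -6.2 183. ] [ 8.8 33.2 61.7] rms 1.64
```

```bash
sed -i 's/    m=((h.*/    hb=cv2.cvtColor(cv2.medianBlur(S[n]["pixels"],3),cv2.COLOR_RGB2HSV)\n    m=((hb[...,0]<16)|(hb[...,0]>170))\&(hb[...,1]>130)\&(hb[...,2]>30)\&(P[...,2]>150)\&(P[...,2]<310)\&(abs(P[...,0]-620)<110)\&(abs(P[...,1]+10)<80)/' fit.py
python3 fit.py
python3 - <<'E'
import pickle;from h import *
s=pickle.load(open("scene.pkl","rb"));print(s["depth"][225:300:5,325]);print(cv2.cvtColor(s["pixels"],cv2.COLOR_RGB2HSV)[225:300:8,325])
P=cloud(s);print(P[225:300:5,325].round())
# tray: fit blue
for n in("top","scene"):
    s=pickle.load(open(f"{n}.pkl","rb"));P=cloud(s);h=cv2.cvtColor(cv2.medianBlur(s["pixels"],3),cv2.COLOR_RGB2HSV)
    m=((h[...,0]>100)&(h[...,0]<130)&(h[...,1]>120)).astype(np.uint8)
    k,l,st,c=cv2.connectedComponentsWithStats(m)
    for i in range(1,k):
        if st[i,4]>300:
            q=P[l==i];q=q[~np.isnan(q[:,0])]
            hi=q[(q[:,2]>20)&(q[:,2]<40)];
            print(n,c[i].round(),st[i],np.median(q,0).round(), cv2.minAreaRect(hi[:,:2].astype(np.float32)) if len(hi)>10 else '')
E
```

```text
top base 1047 [656.6  -1.8] [233.4 143.9] 9.8 z 43.8
top housing 853 [693.    4.9] [164.1 109.9] 13.4 z 143.8
scene base 916 [ 6.666e+02 -6.000e-01] [235.  145.9] 9.3 z 45.6
scene housing 1509 [725.2   5.4] [118.  120.2] 7.8 z 146.1
top 561 [557. -47. 209.] [652.  28. 279.]
scene 1118 [582. -46. 195.] [659.  28. 277.]
both 2416.1 [623.7  -6.5 183.2] [   8.3   29.8 -179.5] rms 2.21
both 2416.1 [623.7  -6.5 183.2] [ 8.3 30.   0.5] rms 2.21
both 2416.1 [623.7  -6.5 183.2] [ 8.3 30.   0.5] rms 2.21
both 2416.1 [623.7  -6.5 183.2] [ 8.3 30.7 60.5] rms 2.21
top 597.6 [622.4  -6.7 182.3] [  8.   30.  178.4] rms 1.84
top 597.6 [622.4  -6.7 182.3] [  8.1  28.5 -61.7] rms 1.84
top 597.6 [622.4  -6.7 182.3] [ 8.1 31.5 -1.7] rms 1.84
top 597.6 [622.4  -6.7 182.3] [ 8.1 30.  -1.7] rms 1.84
scene 1677.4 [623.1  -6.4 184.8] [ 8.5 24.8  1.3] rms 2.27
scene 1677.4 [623.1  -6.4 184.8] [ 8.5 30.   1.3] rms 2.27
scene 1677.4 [623.1  -6.4 185. ] [ 8.5 30.5  1.4] rms 2.27
scene 1677.4 [623.1  -6.4 184.8] [ 8.5 27.3 61.3] rms 2.27
free 1992.9 [626.1  -5.7 183.8] [ 9.2 33.5  1.5] rms 1.95
free 1992.9 [626.1
[... 1191 characters left out ...]
68.92286682128906), 4.676204681396484)
scene [583. 102.] [  501     0   139   269 20843] [-676.  967.   96.] ((-777.8507080078125, 901.780517578125), (589.0271606445312, 307.2641296386719), 44.0932731628418)
scene [220. 224.] [189 213  53  29 818] [ 190. -340.    7.] ((235.73138427734375, -281.28424072265625), (42.67514419555664, 121.9081802368164), 74.12139892578125)
scene [223. 278.] [ 190  254   66   49 2902] [ 456. -282.    8.] ((464.2510070800781, -278.8262023925781), (180.5592041015625, 163.07797241210938), 10.438365936279297)
scene [627. 405.] [ 609  376   31   63 1246] [841. 597.  53.] ((855.538330078125, 592.5222778320312), (42.679256439208984, 58.88052749633789), 83.06011199951172)
```

```bash
cat > plan.py <<'E'
import numpy as np
from scipy.spatial.transform import Rotation as R
def frame(yaw=9,tilt=30):
    y,t=np.radians([yaw,tilt])
    a=np.array([-np.sin(t)*np.cos(y),-np.sin(t)*np.sin(y),np.cos(t)])
    e1=np.array([np.cos(t)*np.cos(y),np.cos(t)*np.sin(y),np.sin(t)])
    return a,e1
def tool(yaw,tilt,spin): # spin deg about tool z from e1
    a,e1=frame(yaw,tilt);z=-a;B=np.column_stack([e1,np.cross(z,e1),z])
    return R.from_matrix(B)*R.from_euler('z',spin,degrees=True)
E
python3 - <<'E'
from plan import *
R0=R.from_euler('xyz',[180,0,-69.9],degrees=True)
for sp in (60,):
    T=tool(9,30,sp);rv=(T*R0.inv()).as_rotvec();print(sp,rv.round(3),np.degrees(np.linalg.norm(rv)),T.as_euler('xyz',degrees=True))
print(frame())
E
```

```text
60 [-0.004 -0.526  0.322] 35.34115017859433 [-153.43494882  -14.47751219  -54.43494882]
(array([-0.49384417, -0.07821723,  0.8660254 ]), array([0.85536319, 0.13547622, 0.5       ]))
```

Request:
{"name": "send_rows", "arguments": {"dp": [[25,35,30],[55,72,58],[86,112,70],[117,152,78],[148,192,83]], "rot": [[0,-0.05,0.03],[0,-0.1,0.06],[0,-0.15,0.09],[0,-0.2,0.12],[0,-0.25,0.15]], "jaw": 85}}

```text
time: 0.72
tool_pos: [355.0, -370.1, 328.6]
tcp_rot: [-166.8, -5.9, -61.9]
ft_force: [-0.3, -0.4, 0.2]
finger_gap: 84.9
```

Request:
{"name": "send_rows", "arguments": {"dp": [[32,42,0],[64,84,0],[96,126,0],[128,168,0],[160,210,-2]], "rot": [[0,-0.05,0.03],[0,-0.1,0.06],[0,-0.15,0.09],[0,-0.2,0.12],[0,-0.25,0.15]]}}

```text
time: 1.35
tool_pos: [514.9, -160.0, 326.2]
tcp_rot: [-154.4, -13.4, -55.4]
ft_force: [0.2, -0.4, 0.4]
finger_gap: 84.9
```

```bash
cat > next.py <<'E'
import sys
from plan import *
from bench import r
def delta(p,yaw,tilt,spin):
    s=r.sense();T=tool(yaw,tilt,spin);C=R.from_euler('xyz',s["tcp_rot"],degrees=True)
    print('pos',s["tool_pos"].round(1),'J',s["joint_pos"].round(1),'F',s["ft_force"].round(1),'M',s["wrist_torque"].round(2),'gap',round(s["finger_gap"],1),'t',s["time"])
    rv=(T*C.inv()).as_rotvec();print('dp',(np.array(p)-s["tool_pos"]).round(1),'rot',rv.round(4),np.degrees(np.linalg.norm(rv)).round(1))
    a=frame(yaw,tilt)[0];M=C.as_matrix();print('tool z vs -a deg',np.degrees(np.arccos(-a@M[:,2])).round(2))
E
python3 -c "
from next import *
delta([548.5,-17.8,313.5],9,30,60)"
```

```text
pos [ 514.9 -160.   326.2] J [-35.5 -26.5 111.6  20.3  74.5  14.9] F [ 0.2 -0.4  0.4] M [-0.    0.19 -0.05] gap 84.9 t 1.35
dp [ 33.6 142.2 -12.7] rot [-0.0057 -0.025   0.0203] 1.9
tool z vs -a deg 1.37
```

Request:
{"name": "send_rows", "arguments": {"dp": [[8,40,-3],[16,80,-6],[26,115,-9],[33.6,142.2,-12.7],[33.6,142.2,-12.7]], "rot": [[-0.001,-0.006,0.005],[-0.003,-0.012,0.01],[-0.004,-0.018,0.015],[-0.0057,-0.025,0.0203],[-0.0057,-0.025,0.0203]]}}

```text
time: 1.98
tool_pos: [547.5, -17.3, 312.6]
tcp_rot: [-153.6, -14.4, -54.3]
ft_force: [0.1, -1.0, -1.0]
finger_gap: 84.8
```

Run:
```python
from next import *
delta([588,-11.6,244.2],9,30,60)
from bench import vision
import cv2,pickle
for n in("top","scene"):
    s=vision.snapshot(n);pickle.dump(s,open(n+"1.pkl","wb"));i=s["pixels"][...,::-1]
    i=i[120:340,250:450] if n=="top" else i[100:380,230:430]
    cv2.imwrite(f"pics/{n}1.png",cv2.resize(i,None,fx=2.1,fy=2.1,interpolation=cv2.INTER_CUBIC))
```

```text
pos [547.5 -17.3 312.6] J [-14.7 -29.5 115.5  12.6  66.9  34. ] F [ 0.1 -1.  -1. ] M [-0.02  0.19 -0.01] gap 84.8 t 1.975
dp [ 40.5   5.7 -68.4] rot [-0.0002 -0.003  -0.0025] 0.2
tool z vs -a deg 0.2
```

View pics/top1.png

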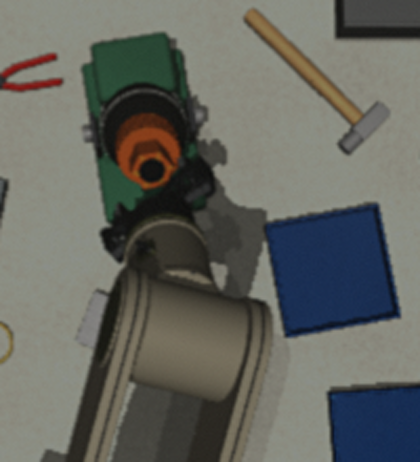

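View pics/scene1.png

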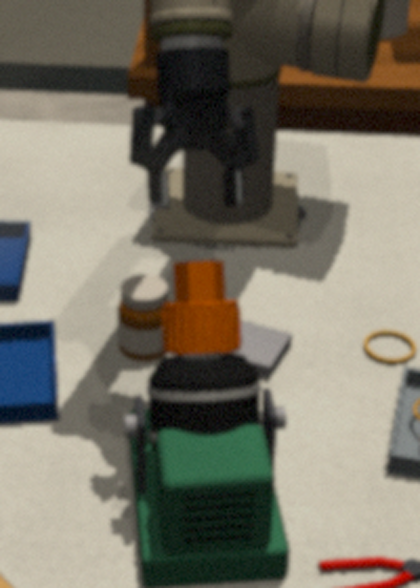

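Request:
{"name": "send_rows", "arguments": {"dp": [[11,1.5,-18],[22,3,-36],[31,4.4,-52],[38,5.4,-64],[40.5,5.7,-68.4]], "rot": [[0,0,0],[0,0,0],[0,0,0],[0,-0.003,-0.0025],[0,-0.003,-0.0025]]}}

```text
time: 2.7
tool_pos: [588.1, -14.2, 244.1]
tcp_rot: [-153.4, -14.5, -54.7]
ft_force: [0.3, -0.3, -0.3]
finger_gap: 84.9
```

Run:
```python
from next import *
delta([588,-11.6,244.2],9,30,60)
from bench import vision
import cv2,pickle
for n in("top","scene"):
    s=vision.snapshot(n);pickle.dump(s,open(n+"2.pkl","wb"));i=s["pixels"][...,::-1]
    i=i[140:260,260:400] if n=="top" else i[180:310,250:390]
    cv2.imwrite(f"pics/{n}2.png",cv2.resize(i,None,fx=4,fy=4,interpolation=cv2.INTER_CUBIC))
```

```text
pos [588.1 -14.2 244.1] J [-12.7 -20.8 116.4  12.6  56.8  34.2] F [ 0.3 -0.3 -0.3] M [-0.08  0.25 -0.02] gap 84.9 t 2.7
dp [-0.1  2.6  0.1] rot [-0.     -0.0002  0.0042] 0.2
tool z vs -a deg 0.12
```

View pics/top2.png

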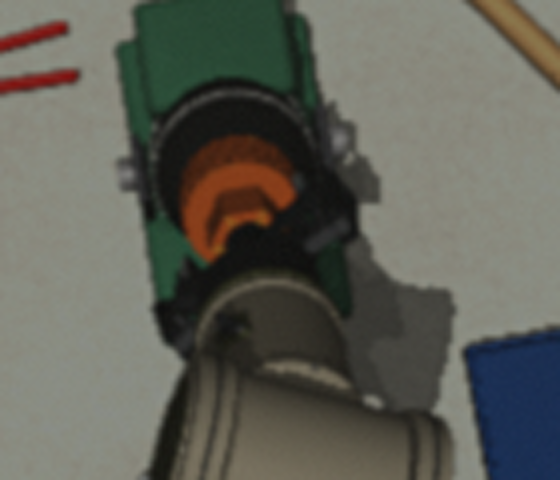

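View pics/scene2.png

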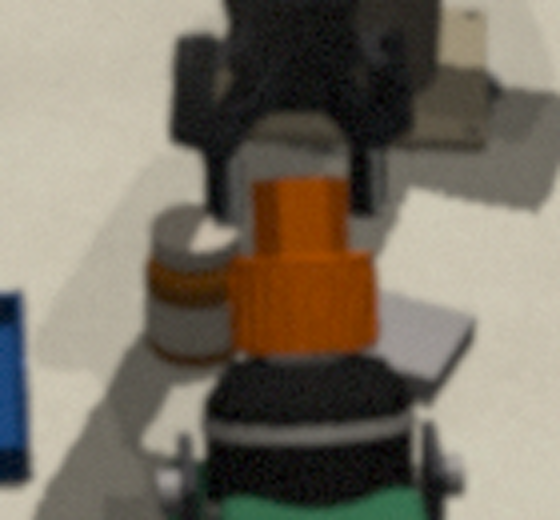

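Request:
{"name": "send_rows", "arguments": {"dp": [[0,2.6,0],[0,2.6,0]], "rot": [[0,0,0.004],[0,0,0.004]]}}

```text
time: 3.05
tool_pos: [588.5, -10.9, 246.1]
tcp_rot: [-153.3, -14.6, -54.4]
ft_force: [-0.7, 0.8, 0.6]
finger_gap: 84.9
```

Run:
```python
from next import *
delta([588,-11.6,244.2],9,30,60)
import pickle,cv2
a=pickle.load(open("scene2.pkl","rb"))["pixels"][...,::-1][215:275,295:355]
b=pickle.load(open("top.pkl","rb"))["pixels"][...,::-1][165:225,290:350]
c=np.hstack([cv2.resize(x,(400,400),interpolation=cv2.INTER_CUBIC) for x in(a,b)])
cv2.imwrite("pics/z.png",cv2.convertScaleAbs(c,alpha=1.5))
```

```text
pos [588.5 -10.9 246.1] J [-12.4 -21.  116.3  12.6  56.8  34.3] F [-0.7  0.8  0.6] M [-0.07  0.19 -0.02] gap 84.9 t 3.05
dp [-0.5 -0.7 -1.9] rot [ 0.0004  0.0026 -0.0011] 0.2
tool z vs -a deg 0.14
```

View pics/z.png

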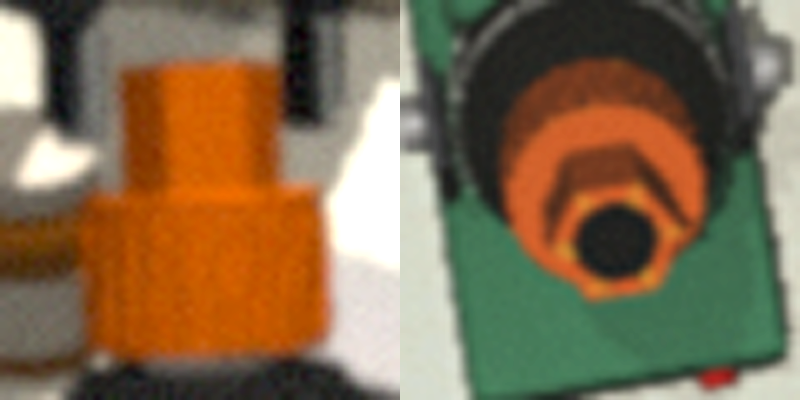

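Request:
{"name": "send_rows", "arguments": {"dp": [[0,0,-0.5],[0,0,-0.5],[0,0,-0.5],[0,0,-0.5]], "rot": [[0,0,0],[0,0,0],[0,0,0],[0,0,0]], "jaw": 40, "force": 35}}

```text
time: 3.55
tool_pos: [588.3, -10.9, 244.9]
tcp_rot: [-153.4, -14.5, -54.4]
ft_force: [-1.2, -0.2, 1.6]
finger_gap: 46.0
```

```bash
python3 -c "
from next import *
delta([588,-11.6,244.2],9,30,60)"
```

```text
pos [588.3 -10.9 244.9] J [-12.4 -20.9 116.4  12.6  56.8  34.3] F [-1.2 -0.2  1.6] M [-0.07  0.47  0.  ] gap 46.0 t 3.55
dp [-0.3 -0.7 -0.7] rot [ 0.0001  0.0014 -0.0008] 0.1
tool z vs -a deg 0.08
```

Request:
{"name": "send_rows", "arguments": {"dp": [[-0.16,-0.03,0.29],[-0.33,-0.05,0.58],[-0.5,-0.08,0.87]], "rot": [[-0.0862,-0.0137,0.1511],[-0.1724,-0.0273,0.3023],[-0.2586,-0.041,0.4534]]}}

```text
time: 3.92
tool_pos: [586.6, -10.9, 244.5]
tcp_rot: [-164.1, -25.6, -24.2]
ft_force: [-10.6, -0.1, 3.1]
finger_gap: 45.9
```

```bash
python3 -c "
from next import *
delta([588,-11.6,244.2],9,30,30)"
```

```text
pos [586.6 -10.9 244.5] J [-12.4 -21.  116.5  12.6  57.1   3.9] F [-10.6  -0.1   3.1] M [-0.08  1.84 -0.19] gap 45.9 t 3.925
dp [ 1.4 -0.7 -0.3] rot [ 0.0022 -0.002  -0.0064] 0.4
tool z vs -a deg 0.16
```

Request:
{"name": "send_rows", "arguments": {"dp": [[-1.5,-0.2,0.7],[-1.7,-0.2,1.0],[-1.9,-0.25,1.3],[-2.0,-0.3,1.6],[-2.2,-0.3,1.8]], "rot": [[-0.0862,-0.0137,0.1511],[-0.1724,-0.0273,0.3023],[-0.2586,-0.041,0.4534],[-0.3448,-0.0546,0.6046],[-0.431,-0.0683,0.7557]]}}

```text
time: 4.55
tool_pos: [585.2, -11.5, 246.5]
tcp_rot: [168.7, -27.9, 32.2]
ft_force: [0.3, -0.8, -1.8]
finger_gap: 45.7
```

```bash
python3 -c "
from next import *
delta([588,-11.6,244.2],9,30,-20)"
```

```text
pos [585.2 -11.5 246.5] J [-12.5 -21.4 116.5  12.7  57.3 -46.2] F [ 0.3 -0.8 -1.8] M [-0.18  0.45 -0.09] gap 45.7 t 4.55
dp [ 2.8 -0.1 -2.3] rot [ 0.0022 -0.0008 -0.0062] 0.4
tool z vs -a deg 0.1
```

Forces nearly zero. Continue to −130 total (J6 → about −96, then −146).

Request:
{"name": "send_rows", "arguments": {"dp": [[-0.16,-0.03,0.29],[-0.33,-0.05,0.58],[-0.5,-0.08,0.87],[-0.66,-0.1,1.15],[-0.82,-0.13,1.44]], "rot": [[-0.0862,-0.0137,0.1511],[-0.1724,-0.0273,0.3023],[-0.2586,-0.041,0.4534],[-0.3448,-0.0546,0.6046],[-0.431,-0.0683,0.7557]]}}

```text
time: 5.18
tool_pos: [584.6, -11.6, 248.3]
tcp_rot: [151.6, -9.7, 81.8]
ft_force: [-0.0, -0.5, -0.1]
finger_gap: 45.7
```

Request:
{"name": "send_rows", "arguments": {"dp": [[-0.16,-0.03,0.29],[-0.33,-0.05,0.58],[-0.5,-0.08,0.87],[-0.66,-0.1,1.15],[-0.82,-0.13,1.44]], "rot": [[-0.0862,-0.0137,0.1511],[-0.1724,-0.0273,0.3023],[-0.2586,-0.041,0.4534],[-0.3448,-0.0546,0.6046],[-0.431,-0.0683,0.7557]]}}

```text
time: 5.8
tool_pos: [584.0, -12.0, 250.0]
tcp_rot: [153.6, 14.6, 125.9]
ft_force: [1.1, -2.3, -2.2]
finger_gap: 45.1
```

```bash
python3 -c "
from next import *
delta([588,-11.6,244.2],9,30,-120)"
```

```text
pos [584. -12. 250.] J [ -12.6  -21.7  116.5   12.5   57.7 -146. ] F [ 1.1 -2.3 -2.2] M [-0.33  0.17 -0.29] gap 45.1 t 5.8
dp [ 4.   0.4 -5.8] rot [ 0.004  -0.0008 -0.0052] 0.4
tool z vs -a deg 0.09
```

Request:
{"name": "send_rows", "arguments": {"dp": [[0,0,0],[0,0,0],[0,0,0],[0,0,0],[0,0,0]], "rot": [[0,0,0],[0,0,0],[0.0913,0.0145,-0.16],[0.1826,0.0289,-0.3201],[0.2739,0.0434,-0.4801]], "jaw": 75}}

```text
time: 6.42
tool_pos: [584.0, -11.5, 250.2]
tcp_rot: [150.1, -1.2, 97.1]
ft_force: [0.5, -0.5, 0.6]
finger_gap: 74.8
```

Request:
{"name": "send_rows", "arguments": {"dp": [[0,0,0],[0,0,0],[0,0,0],[0,0,0],[0,0,0]], "rot": [[0.0913,0.0145,-0.16],[0.1826,0.0289,-0.3201],[0.2739,0.0434,-0.4801],[0.3652,0.0578,-0.6402],[0.4565,0.0723,-0.8002]]}}

```text
time: 7.05
tool_pos: [584.0, -11.5, 250.2]
tcp_rot: [161.8, -24.3, 47.8]
ft_force: [-0.6, -0.2, -0.4]
finger_gap: 74.9
```

Request:
{"name": "send_rows", "arguments": {"dp": [[0,0,0],[0,0,0],[0,0,0],[0,0,0],[0,0,0]], "rot": [[0.0913,0.0145,-0.16],[0.1826,0.0289,-0.3201],[0.2739,0.0434,-0.4801],[0.3652,0.0578,-0.6402],[0.4565,0.0723,-0.8002]]}}

```text
time: 7.68
tool_pos: [584.0, -11.5, 250.2]
tcp_rot: [-169.7, -28.4, -11.7]
ft_force: [0.4, 1.1, -0.5]
finger_gap: 74.9
```

Request:
{"name": "send_rows", "arguments": {"dp": [[0,0,0],[0,0,0],[0,0,0],[0,0,0]], "rot": [[0.0913,0.0145,-0.16],[0.1826,0.0289,-0.3201],[0.2739,0.0434,-0.4801],[0.3652,0.0578,-0.6402]]}}

```text
time: 8.18
tool_pos: [584.0, -11.5, 250.3]
tcp_rot: [-153.2, -14.3, -54.9]
ft_force: [-0.5, -0.2, -0.5]
finger_gap: 74.7
```

```bash
python3 -c "
from next import *
delta([584,-12,250],9,30,60)
from bench import vision
import cv2,pickle
for n in('top','scene'):
    s=vision.snapshot(n);i=s['pixels'][...,::-1]
    i=i[140:260,260:400] if n=='top' else i[180:300,250:390]
    cv2.imwrite(f'pics/{n}3.png',cv2.resize(i,None,fx=2.8,fy=2.8,interpolation=cv2.INTER_CUBIC))
cv2.imwrite('pics/b3.png',np.hstack([cv2.imread('pics/top3.png'),cv2.imread('pics/scene3.png')]))
"
```

```text
pos [584.  -11.5 250.3] J [-12.6 -21.9 116.6  12.6  57.6  34.8] F [-0.5 -0.2 -0.5] M [-0.04  0.22 -0.02] gap 74.7 t 8.175
dp [ 0.  -0.5 -0.3] rot [-0.0046  0.0009  0.0077] 0.5
tool z vs -a deg 0.09
```

View pics/b3.png

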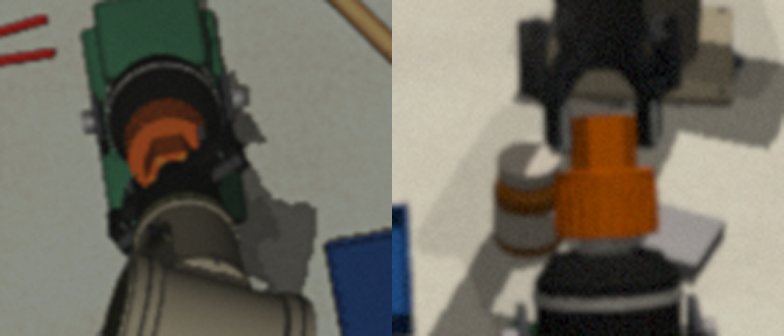

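Request:
{"name": "send_rows", "arguments": {"dp": [[0,0,0],[0,0,0],[0,0,0],[0,0,0]], "rot": [[0,0,0],[0,0,0],[0,0,0],[0,0,0]], "jaw": 40, "force": 35}}

```text
time: 8.78
tool_pos: [583.9, -11.7, 250.3]
tcp_rot: [-153.4, -14.6, -54.4]
ft_force: [-1.4, -1.7, 1.2]
finger_gap: 45.4
```

Request:
{"name": "send_rows", "arguments": {"dp": [[-0.16,-0.03,0.29],[-0.33,-0.05,0.58],[-0.5,-0.08,0.87]], "rot": [[-0.0862,-0.0137,0.1511],[-0.1724,-0.0273,0.3023],[-0.2586,-0.041,0.4534]]}}

```text
time: 9.15
tool_pos: [583.2, -11.5, 250.8]
tcp_rot: [-164.0, -25.8, -24.3]
ft_force: [-2.9, -1.2, 1.9]
finger_gap: 45.5
```

Request:
{"name": "send_rows", "arguments": {"dp": [[-0.36,-0.03,0.39],[-0.63,-0.05,0.68],[-0.8,-0.08,0.97],[-0.96,-0.1,1.25],[-1.12,-0.13,1.54]], "rot": [[-0.0862,-0.0137,0.1511],[-0.1724,-0.0273,0.3023],[-0.2586,-0.041,0.4534],[-0.3448,-0.0546,0.6046],[-0.431,-0.0683,0.7557]]}}

```text
time: 9.78
tool_pos: [581.5, -11.7, 251.7]
tcp_rot: [168.8, -27.9, 32.2]
ft_force: [-5.5, -0.2, 1.1]
finger_gap: 45.8
```

Request:
{"name": "send_rows", "arguments": {"dp": [[-0.16,-0.03,0.29],[-0.33,-0.05,0.58],[-0.5,-0.08,0.87],[-0.66,-0.1,1.15],[-0.82,-0.13,1.44]], "rot": [[-0.0862,-0.0137,0.1511],[-0.1724,-0.0273,0.3023],[-0.2586,-0.041,0.4534],[-0.3448,-0.0546,0.6046],[-0.431,-0.0683,0.7557]]}}

```text
time: 10.4
tool_pos: [581.0, -12.7, 253.4]
tcp_rot: [151.6, -9.6, 81.8]
ft_force: [-3.5, -4.1, 0.4]
finger_gap: 45.5
```

Request:
{"name": "send_rows", "arguments": {"dp": [[-0.16,-0.03,0.29],[-0.33,-0.05,0.58],[-0.5,-0.08,0.87],[-0.66,-0.1,1.15],[-0.82,-0.13,1.44]], "rot": [[-0.0862,-0.0137,0.1511],[-0.1724,-0.0273,0.3023],[-0.2586,-0.041,0.4534],[-0.3448,-0.0546,0.6046],[-0.431,-0.0683,0.7557]]}}

```text
time: 11.02
tool_pos: [580.9, -12.7, 255.8]
tcp_rot: [153.6, 14.7, 125.9]
ft_force: [-0.8, -2.4, 0.4]
finger_gap: 45.7
```

```bash
python3 -c "
from next import *
delta([584,-12,250],9,30,-120)"
```

```text
pos [580.9 -12.7 255.8] J [ -12.7  -22.5  116.4   12.5   58.5 -146. ] F [-0.8 -2.4  0.4] M [-0.39  0.17 -0.29] gap 45.7 t 11.025
dp [ 3.1  0.7 -5.8] rot [ 0.0042 -0.0003 -0.0051] 0.4
tool z vs -a deg 0.08
```

Request:
{"name": "send_rows", "arguments": {"dp": [[0,0,0],[0,0,0],[0,0,0],[0,0,0],[0,0,0]], "rot": [[0,0,0],[0,0,0],[0.0899,0.0142,-0.1577],[0.1799,0.0285,-0.3154],[0.2698,0.0427,-0.4732]], "jaw": 75}}

```text
time: 11.65
tool_pos: [580.7, -11.9, 255.4]
tcp_rot: [150.1, -1.0, 97.5]
ft_force: [-0.6, 0.4, -0.9]
finger_gap: 75.0
```

Request:
{"name": "send_rows", "arguments": {"dp": [[0,0,0],[0,0,0],[0,0,0],[0,0,0],[0,0,0]], "rot": [[0.0899,0.0142,-0.1577],[0.1799,0.0285,-0.3154],[0.2698,0.0427,-0.4732],[0.3598,0.057,-0.6309],[0.4497,0.0712,-0.7886]]}}

```text
time: 12.28
tool_pos: [580.7, -11.9, 255.4]
tcp_rot: [161.3, -23.9, 49.0]
ft_force: [0.5, -0.5, -1.3]
finger_gap: 74.8
```

Request:
{"name": "send_rows", "arguments": {"dp": [[0,0,0],[0,0,0],[0,0,0],[0,0,0],[0,0,0]], "rot": [[0.0899,0.0142,-0.1577],[0.1799,0.0285,-0.3154],[0.2698,0.0427,-0.4732],[0.3598,0.057,-0.6309],[0.4497,0.0712,-0.7886]]}}

```text
time: 12.9
tool_pos: [580.7, -11.9, 255.4]
tcp_rot: [-170.8, -28.7, -9.5]
ft_force: [0.2, 0.5, 0.2]
finger_gap: 75.5
```

Request:
{"name": "send_rows", "arguments": {"dp": [[0,0,0],[0,0,0],[0,0,0],[0,0,0],[0,0,0]], "rot": [[0.0899,0.0142,-0.1577],[0.1799,0.0285,-0.3154],[0.2698,0.0427,-0.4732],[0.3598,0.057,-0.6309],[0.4497,0.0712,-0.7886]]}}

```text
time: 13.52
tool_pos: [580.7, -11.9, 255.4]
tcp_rot: [-151.7, -10.7, -62.0]
ft_force: [-0.4, -0.4, 0.3]
finger_gap: 75.0
```

Request:
{"name": "send_rows", "arguments": {"dp": [[0,0,0],[0,0,0],[0,0,0],[0,0,0],[0,0,0]], "rot": [[0.0899,0.0142,-0.1577],[0.1799,0.0285,-0.3154],[0.2698,0.0427,-0.4732],[0.3598,0.057,-0.6309],[0.4497,0.0712,-0.7886]]}}

```text
time: 14.15
tool_pos: [580.7, -11.9, 255.4]
tcp_rot: [-153.5, 14.7, -108.0]
ft_force: [0.7, 1.4, 0.3]
finger_gap: 75.0
```

```bash
python3 -c "
from next import *
delta([581,-12.5,255.8],9,30,120)
from bench import vision
import cv2,pickle
for n in('top','scene'):
    s=vision.snapshot(n);i=s['pixels'][...,::-1]
    i=i[140:260,260:400] if n=='top' else i[180:300,250:390]
    cv2.imwrite(f'pics/{n}4.png',cv2.resize(i,None,fx=2.8,fy=2.8,interpolation=cv2.INTER_CUBIC))
cv2.imwrite('pics/b4.png',np.hstack([cv2.imread('pics/top4.png'),cv2.imread('pics/scene4.png')]))
"
```

```text
pos [580.7 -11.9 255.4] J [-12.7 -22.6 116.6  12.5  58.4  94.9] F [0.7 1.4 0.3] M [-0.03  0.2  -0.01] gap 75.0 t 14.15
dp [ 0.3 -0.6  0.4] rot [-0.0035 -0.0001  0.008 ] 0.5
tool z vs -a deg 0.06
```

View pics/b4.png

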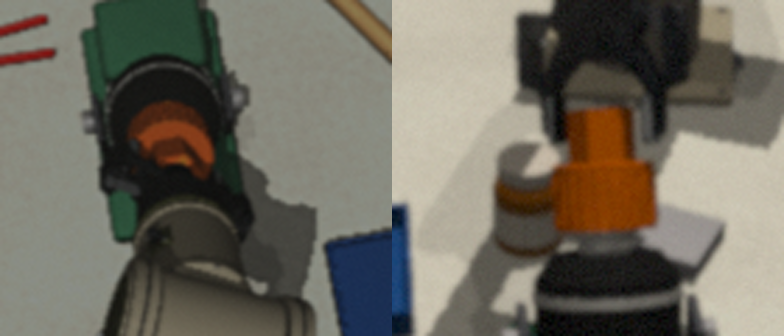

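Request:
{"name": "send_rows", "arguments": {"dp": [[0,0,0],[0,0,0],[0,0,0],[0,0,0]], "rot": [[0,0,0],[0,0,0],[0,0,0],[0,0,0]], "jaw": 40, "force": 50}}

```text
time: 14.75
tool_pos: [580.7, -12.0, 255.6]
tcp_rot: [-153.4, 14.4, -107.5]
ft_force: [-1.7, -0.2, 1.4]
finger_gap: 45.6
```

Request:
{"name": "send_rows", "arguments": {"dp": [[-0.16,-0.03,0.29],[-0.33,-0.05,0.58],[-0.5,-0.08,0.87]], "rot": [[-0.0862,-0.0137,0.1511],[-0.1724,-0.0273,0.3023],[-0.2586,-0.041,0.4534]]}}

```text
time: 15.12
tool_pos: [580.2, -11.7, 256.5]
tcp_rot: [-149.9, -0.2, -80.7]
ft_force: [-1.0, 2.0, 0.9]
finger_gap: 45.8
```

Request:
{"name": "send_rows", "arguments": {"dp": [[-0.16,-0.03,0.29],[-0.33,-0.05,0.58],[-0.5,-0.08,0.87],[-0.66,-0.1,1.15],[-0.82,-0.13,1.44]], "rot": [[-0.0862,-0.0137,0.1511],[-0.1724,-0.0273,0.3023],[-0.2586,-0.041,0.4534],[-0.3448,-0.0546,0.6046],[-0.431,-0.0683,0.7557]]}}

```text
time: 15.75
tool_pos: [579.0, -12.1, 257.3]
tcp_rot: [-159.7, -22.6, -34.7]
ft_force: [-2.1, -0.2, 0.8]
finger_gap: 45.6
```

Request:
{"name": "send_rows", "arguments": {"dp": [[-0.26,-0.03,0.35],[-0.53,-0.05,0.68],[-0.7,-0.08,0.97],[-0.86,-0.1,1.25],[-1.02,-0.13,1.54]], "rot": [[-0.0862,-0.0137,0.1511],[-0.1724,-0.0273,0.3023],[-0.2586,-0.041,0.4534],[-0.3448,-0.0546,0.6046],[-0.431,-0.0683,0.7557]]}}

```text
time: 16.38
tool_pos: [577.6, -12.3, 258.4]
tcp_rot: [174.2, -29.4, 20.9]
ft_force: [-8.0, 0.5, 2.6]
finger_gap: 45.7
```

Request:
{"name": "send_rows", "arguments": {"dp": [[-0.16,-0.03,0.29],[-0.33,-0.05,0.58],[-0.5,-0.08,0.87],[-0.66,-0.1,1.15],[-0.82,-0.13,1.44]], "rot": [[-0.0862,-0.0137,0.1511],[-0.1724,-0.0273,0.3023],[-0.2586,-0.041,0.4534],[-0.3448,-0.0546,0.6046],[-0.431,-0.0683,0.7557]]}}

```text
time: 17.0
tool_pos: [576.7, -13.3, 259.8]
tcp_rot: [153.5, -14.3, 72.7]
ft_force: [-4.3, -3.3, 0.3]
finger_gap: 45.5
```

Request:
{"name": "send_rows", "arguments": {"dp": [[-0.16,-0.03,0.29],[-0.33,-0.05,0.58],[-0.5,-0.08,0.87]], "rot": [[-0.0862,-0.0137,0.1511],[-0.1724,-0.0273,0.3023],[-0.2586,-0.041,0.4534]]}}

```text
time: 17.38
tool_pos: [576.9, -13.3, 261.5]
tcp_rot: [150.1, 0.2, 99.3]
ft_force: [-1.1, -3.8, 0.5]
finger_gap: 45.5
```

```bash
python3 -c "
from next import *
delta([584,-12,250],9,30,-90)"
```

```text
pos [576.9 -13.3 261.5] J [ -13.   -23.4  116.5   12.5   59.4 -116.1] F [-1.1 -3.8  0.5] M [-0.55  0.29 -0.4 ] gap 45.5 t 17.375
dp [  7.1   1.3 -11.5] rot [ 0.0035 -0.0009 -0.0052] 0.4
tool z vs -a deg 0.08
```

Request:
{"name": "send_rows", "arguments": {"dp": [[-1.5,-0.2,2.6],[-3.5,-0.5,6],[-5.5,-0.8,9.5]], "rot": [[0,0,0],[0,0,0],[0,0,0]]}}

```text
time: 17.75
tool_pos: [571.4, -13.4, 271.4]
tcp_rot: [150.1, -0.1, 98.9]
ft_force: [1.2, -0.3, -2.8]
finger_gap: 45.4
```

Free (force now about the cap's weight). Draw off along the axis.

Request:
{"name": "send_rows", "arguments": {"dp": [[-4,-0.6,7],[-8,-1.3,14],[-12.8,-2,22.5],[-17.8,-2.8,31.2],[-22.2,-3.5,39]], "rot": [[0,0,0],[0,0,0],[0,0,0],[0,0,0],[0,0,0]]}}

```text
time: 18.38
tool_pos: [549.0, -17.0, 311.0]
tcp_rot: [150.0, -0.0, 99.0]
ft_force: [0.1, 0.4, -1.6]
finger_gap: 45.8
```

```bash
python3 -c "
from next import *
delta([584,-12,250],9,30,-90)
from bench import vision
import cv2,pickle
for n in('top','scene'):
    s=vision.snapshot(n);i=s['pixels'][...,::-1]
    i=i[140:260,260:400] if n=='top' else i[160:280,250:390]
    cv2.imwrite(f'pics/{n}5.png',cv2.resize(i,None,fx=2.8,fy=2.8,interpolation=cv2.INTER_CUBIC))
cv2.imwrite('pics/b5.png',np.hstack([cv2.imread('pics/top5.png'),cv2.imread('pics/scene5.png')]))
"
```

```text
pos [549. -17. 311.] J [ -14.5  -29.4  115.6   12.6   66.5 -115.8] F [ 0.1  0.4 -1.6] M [-0.05  0.36  0.01] gap 45.8 t 18.375
dp [ 35.   5. -61.] rot [-0.0005 -0.0007 -0.0007] 0.1
tool z vs -a deg 0.06
```

View pics/b5.png

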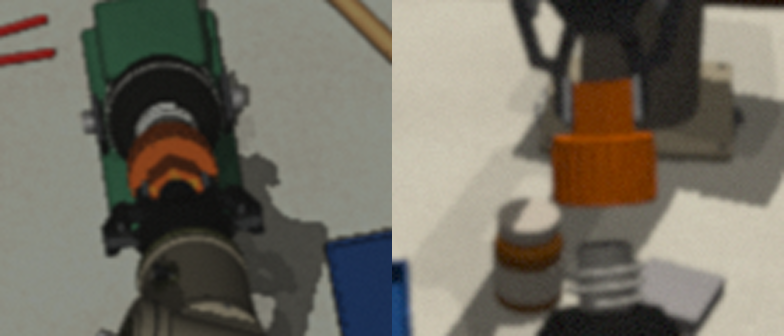

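Request:
{"name": "send_rows", "arguments": {"dp": [[-6,-8,8],[-14,-30,16],[-24,-60,22],[-34,-95,25],[-44,-130,25]], "rot": [[-0.008,0.052,0],[-0.016,0.103,0],[-0.025,0.155,0],[-0.033,0.207,0],[-0.041,0.258,0]]}}

```text
time: 19.1
tool_pos: [505.2, -148.0, 335.5]
tcp_rot: [165.1, -0.0, 99.0]
ft_force: [0.1, 0.0, -1.5]
finger_gap: 45.5
```

Request:
{"name": "send_rows", "arguments": {"dp": [[-10,-35,0],[-20,-70,0],[-30,-100,0],[-38,-122,0],[-42,-132,0]], "rot": [[-0.008,0.052,0],[-0.016,0.103,0],[-0.025,0.155,0],[-0.033,0.207,0],[-0.041,0.258,0]]}}

```text
time: 19.73
tool_pos: [463.0, -280.3, 334.8]
tcp_rot: [-179.9, -0.0, 98.9]
ft_force: [-0.5, -0.0, -1.6]
finger_gap: 45.7
```

```bash
python3 -c "
from next import *
from bench import vision
import cv2,pickle
s=r.sense();print(s['tool_pos'],s['tcp_rot'],s['joint_pos'],s['ft_force'],s['finger_gap'])
for n in('top','scene'):
    s=vision.snapshot(n);pickle.dump(s,open(n+'6.pkl','wb'));i=s['pixels'][...,::-1]
    i=i[170:310,320:480] if n=='top' else i[140:310,150:310]
    cv2.imwrite(f'pics/{n}6.png',cv2.resize(i,(400,400),interpolation=cv2.INTER_CUBIC))
cv2.imwrite('pics/b6.png',np.hstack([cv2.imread('pics/top6.png'),cv2.imread('pics/scene6.png')]))
"
```

```text
[ 462.97221125 -280.27917946  334.76225693] [-1.79897913e+02 -4.96389978e-02  9.89336227e+01] [-3.65940842e+01 -2.69656303e+00  8.64715453e+01 -3.83065187e-02
  9.63319566e+01 -1.35531940e+02] [-5.25869738e-01 -4.59075113e-05 -1.62259031e+00] 45.66286020985199
```

View pics/b6.png

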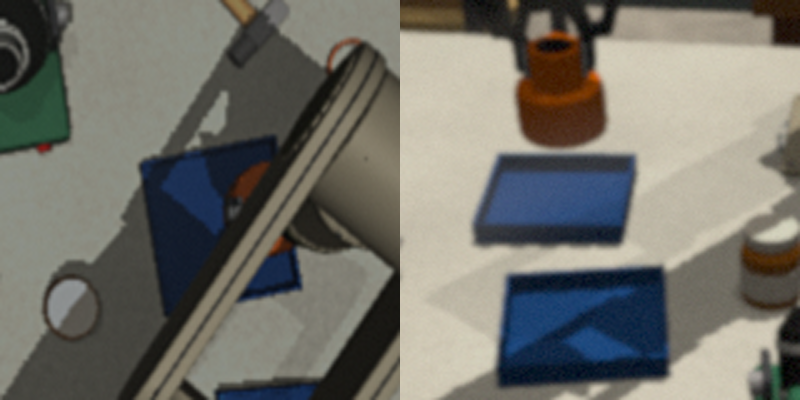

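```bash
cat > fit2.py <<'E'
import pickle,sys
from h import *
from scipy.optimize import least_squares
from scipy.spatial.transform import Rotation as R
def fit(f,x0):
    s=pickle.load(open(f,"rb"));P=cloud(s)
    hb=cv2.cvtColor(cv2.medianBlur(s["pixels"],3),cv2.COLOR_RGB2HSV)
    m=(hb[...,0]<16)&(hb[...,1]>130)&(hb[...,2]>25)&(abs(P-np.array(x0)-[0,0,47])<[70,70,75]).all(-1)
    m=cv2.erode(m.astype(np.uint8),np.ones((3,3)))>0
    q=P[m];print(len(q))
    def sd(p):
        d=R.from_rotvec([p[3],p[4],0]).inv().apply(q-p[:3]);h=d[:,2];rr=np.hypot(d[:,0],d[:,1])
        box=lambda a,b:np.minimum(np.maximum(a,b),0)+np.hypot(np.maximum(a,0),np.maximum(b,0))
        hx=np.max([abs(d[:,0]*np.cos(p[5]+k*np.pi/3)+d[:,1]*np.sin(p[5]+k*np.pi/3)) for k in range(3)],0)
        return np.minimum(box(rr-40,np.maximum(-h,h-52)),box(hx-23,np.maximum(52-h,h-94)))
    o=least_squares(sd,[*x0,0,0,np.radians(9)],loss="soft_l1",f_scale=1.5,x_scale=[1,1,1,.02,.02,.1])
    print(o.x[:3].round(1),np.degrees(o.x[3:]).round(1),np.sqrt(np.mean(sd(o.x)**2)))
if __name__=="__main__": fit(sys.argv[1],eval(sys.argv[2]))
E
python3 fit2.py scene6.pkl "[463,-280,264]"
```

```text
966
[ 463.  -278.8  264.1] [ -0.    2.7 -19.9] 1.887028884911961
```

Request:
{"name": "send_rows", "arguments": {"dp": [[0,0,-40],[0,0,-85],[0,0,-130],[0,0,-170],[0,0,-200]], "rot": [[0,0,0],[0,0,0],[0,0,0],[0,0,0],[0,0,0]]}}

```text
time: 20.45
tool_pos: [462.9, -277.8, 133.0]
tcp_rot: [180.0, -0.1, 99.0]
ft_force: [-0.4, 0.2, -0.6]
finger_gap: 45.6
```

Request:
{"name": "send_rows", "arguments": {"dp": [[0,0,-20],[0,0,-35],[0,0,-44],[0,0,-48],[0,0,-48]], "rot": [[0,0,0],[0,0,0],[0,0,0],[0,0,0],[0,0,0]]}}

```text
time: 21.08
tool_pos: [463.6, -279.1, 87.6]
tcp_rot: [180.0, -0.0, 99.0]
ft_force: [0.3, 0.8, -1.5]
finger_gap: 45.4
```

```bash
python3 -c "
from next import *
from bench import vision
import cv2,pickle
s=r.sense();print(s['tool_pos'],s['tcp_rot'],s['joint_pos'],s['ft_force'],s['finger_gap'])
s=vision.snapshot('scene');pickle.dump(s,open('scene7.pkl','wb'));i=s['pixels'][...,::-1][200:320,170:310]
cv2.imwrite('pics/s7.png',cv2.resize(i,None,fx=4,fy=4,interpolation=cv2.INTER_CUBIC))
"; python3 fit2.py scene7.pkl "[463,-280,15]"
```

```text
[ 463.62633271 -279.0769986    87.58099689] [ 1.79962323e+02 -1.75726689e-02  9.90155148e+01] [-3.65002577e+01  6.13162026e+00  1.03816547e+02  4.16994022e-02
  7.00379737e+01 -1.35529998e+02] [ 0.31723914  0.80345972 -1.53104607] 45.38046207725646
843
[ 464.2 -277.6   17.4] [ -0.3   2.6 -18.5] 2.113067152320025
```

View pics/s7.png

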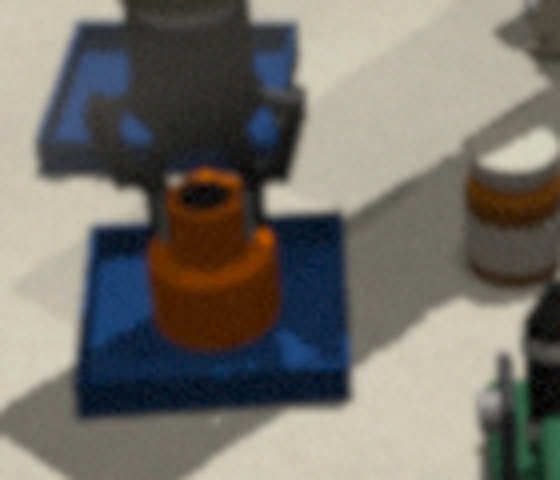

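Cap hangs centred over the tray, rim about 12 mm above the floor. Descend slowly and watch the force.

Request:
{"name": "send_rows", "arguments": {"dp": [[0,0,-2],[0,0,-4],[0,0,-6],[0,0,-7.5],[0,0,-9]], "rot": [[0,0,0],[0,0,0],[0,0,0],[0,0,0],[0,0,0]]}}

```text
time: 21.75
tool_pos: [463.3, -278.9, 78.3]
tcp_rot: [-180.0, -0.0, 99.0]
ft_force: [-5.7, 2.8, 11.6]
finger_gap: 45.7
```

Request:
{"name": "send_rows", "arguments": {"dp": [[0,0,-0.6],[0,0,-1.2],[0,0,-1.8]], "rot": [[0,0,0],[0,0,0],[0,0,0]]}}

```text
time: 22.12
tool_pos: [463.4, -279.1, 78.3]
tcp_rot: [180.0, -0.0, 99.0]
ft_force: [-10.1, 6.0, 19.8]
finger_gap: 45.5
```

Request:
{"name": "send_rows", "arguments": {"dp": [[0,0,0.8],[0,0,1.6],[0,0,1.6]], "rot": [[0,0,0],[0,0,0],[0,0,0]]}}

```text
time: 22.5
tool_pos: [463.4, -279.0, 78.4]
tcp_rot: [180.0, -0.0, 99.0]
ft_force: [-2.4, 1.6, 4.8]
finger_gap: 45.3
```

```bash
python3 -c "
from next import *
from bench import vision
import cv2,pickle
s=r.sense();print(s['tool_pos'],s['tcp_rot'],s['ft_force'],s['wrist_torque'],s['finger_gap'])
s=vision.snapshot('scene');pickle.dump(s,open('scene8.pkl','wb'));i=s['pixels'][...,::-1][200:320,170:310]
cv2.imwrite('pics/s8.png',cv2.resize(i,None,fx=4,fy=4,interpolation=cv2.INTER_CUBIC))
"; python3 fit2.py scene8.pkl "[463,-280,5]"
```

```text
[ 463.44833471 -279.01383049   78.37674843] [ 1.79986179e+02 -2.73676934e-02  9.90230879e+01] [-2.40806875  1.60969616  4.78844261] [0.32983533 0.42430659 0.06819279] 45.347686890518844
795
[ 464.2 -277.6    8.3] [ -0.7   2.7 -19.1] 2.16087930313678
```

View pics/s8.png

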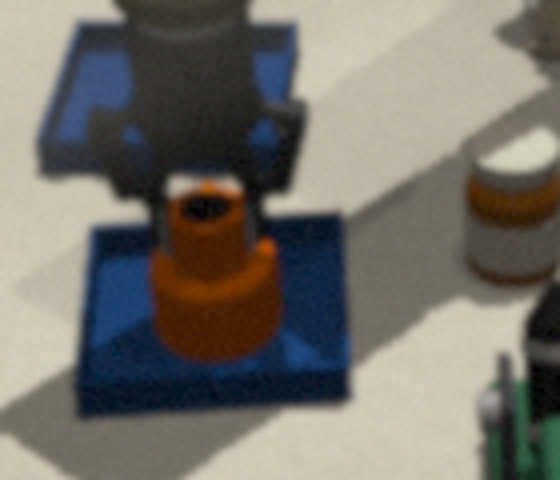

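Request:
{"name": "send_rows", "arguments": {"dp": [[0,0,1.5],[0,0,1.5],[0,0,0.5],[0,0,-0.3],[0,0,-0.8]], "rot": [[0,0,0],[0.01,-0.047,0],[0.01,-0.047,0],[0.01,-0.047,0],[0.01,-0.047,0]]}}

```text
time: 23.18
tool_pos: [463.5, -278.9, 77.3]
tcp_rot: [177.3, -0.2, 99.0]
ft_force: [-1.3, 0.3, 3.7]
finger_gap: 45.6
```

Request:
{"name": "send_rows", "arguments": {"dp": [[0,0,-0.4],[0,0,-0.8],[0,0,-0.8]], "rot": [[0,0,0],[0,0,0],[0,0,0]]}}

```text
time: 23.55
tool_pos: [463.6, -279.0, 77.2]
tcp_rot: [177.2, -0.2, 99.0]
ft_force: [-3.3, 2.5, 8.1]
finger_gap: 45.6
```

```bash
python3 -c "
from next import *
from bench import vision
import cv2,pickle
s=r.sense();print(s['tool_pos'],s['tcp_rot'],s['ft_force'],s['wrist_torque'],s['finger_gap'])
s=vision.snapshot('scene');pickle.dump(s,open('scene9.pkl','wb'))
"; python3 fit2.py scene9.pkl "[463,-280,5]"
```

```text
[ 463.63373431 -278.95381084   77.22249744] [ 1.77241737e+02 -1.68491382e-01  9.90386511e+01] [-3.33908004  2.5465428   8.05178025] [ 0.45014805  0.76281389 -0.07200583] 45.61846488444348
831
[ 467.3 -277.2    7.1] [ -0.2  -0.1 -19.2] 2.1305421433402656
```

Request:
{"name": "send_rows", "arguments": {"dp": [[0,0,0.6],[0,0,0.6]], "rot": [[0,0,0],[0,0,0]]}}

```text
time: 23.85
tool_pos: [463.5, -279.0, 77.3]
tcp_rot: [177.2, -0.2, 99.0]
ft_force: [-1.0, 1.7, 4.7]
finger_gap: 45.5
```

Request:
{"name": "send_rows", "arguments": {"dp": [[0,0,0],[0,0,0],[0,0,0],[0,0,0],[0,0,0]], "rot": [[0,0,0],[0,0,0],[0,0,0],[0,0,0],[0,0,0]], "jaw": 80}}

```text
time: 24.48
tool_pos: [463.4, -278.9, 77.0]
tcp_rot: [177.2, -0.2, 99.0]
ft_force: [-0.2, -0.0, 0.4]
finger_gap: 79.8
```

```bash
python3 -c "
from next import *
from bench import vision
import cv2,pickle
s=r.sense();print(s['tool_pos'],s['tcp_rot'],s['ft_force'],s['wrist_torque'],s['finger_gap'])
s=vision.snapshot('scene');pickle.dump(s,open('scene10.pkl','wb'));i=s['pixels'][...,::-1][200:320,170:310]
cv2.imwrite('pics/s10.png',cv2.resize(i,None,fx=4,fy=4,interpolation=cv2.INTER_CUBIC))
"; python3 fit2.py scene10.pkl "[463,-280,5]"
```

```text
[ 463.37154479 -278.94795371   76.99886651] [177.24217784  -0.18177147  99.02231617] [-0.1799626  -0.03050437  0.39283107] [ 0.08323157  0.02112156 -0.02658302] 79.78163688949134
819
[ 467.7 -276.4    6.6] [ -0.1   0.1 -17.6] 2.027842501191365
```

View pics/s10.png

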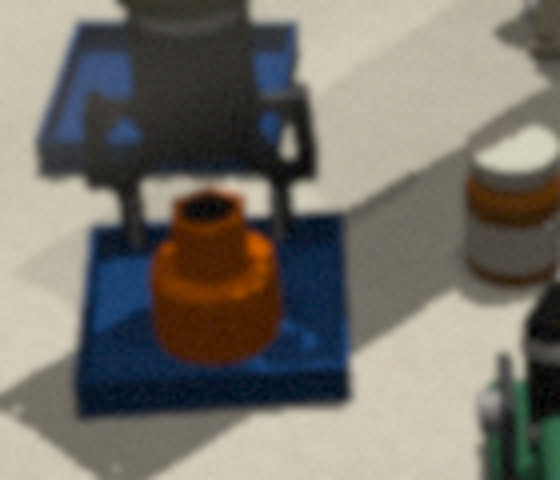

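Released, cap standing flat. Retreat straight up.

Request:
{"name": "send_rows", "arguments": {"dp": [[0,0,10],[0,0,35],[0,0,75],[0,0,120],[0,0,160]], "rot": [[0,0,0],[0,0,0],[0,0,0],[0,0,0],[0,0,0]]}}

```text
time: 25.15
tool_pos: [463.5, -279.0, 239.7]
tcp_rot: [177.2, -0.1, 99.0]
ft_force: [1.1, -0.1, -0.4]
finger_gap: 79.9
```

Request:
{"name": "send_rows", "arguments": {"dp": [[0,0,30],[0,0,40],[0,0,40],[0,0,40]], "rot": [[0,0,0],[0,0,0],[0,0,0],[0,0,0]]}}

```text
time: 25.65
tool_pos: [462.7, -278.4, 275.1]
tcp_rot: [177.4, -0.3, 99.0]
ft_force: [-0.5, 0.6, -0.2]
finger_gap: 79.9
```

```bash
python3 -c "
from next import *
from bench import vision
import cv2,pickle
s=vision.snapshot('scene');pickle.dump(s,open('scene11.pkl','wb'));cv2.imwrite('pics/s11.png',s['pixels'][...,::-1])
print(r.sense()['ft_force'])
"; python3 fit2.py scene11.pkl "[465,-278,5]"
```

```text
[ 0.42018824  0.22355872 -0.18701772]
806
[ 467.6 -276.3    6.8] [  0.3   0.2 -22.5] 2.1358659784357874
```

View pics/s11.png

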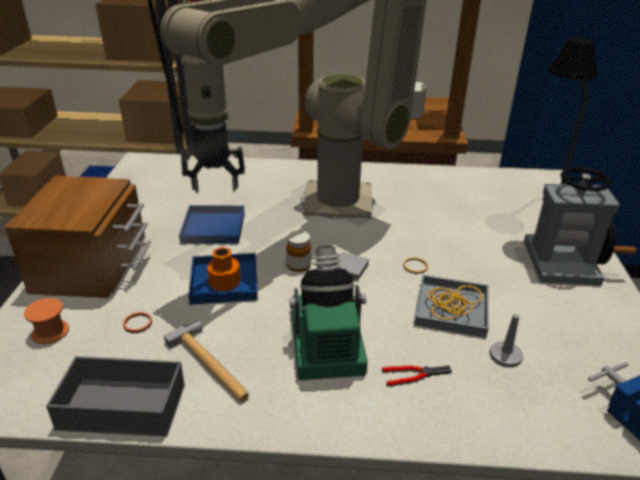

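The picture shows the cap upright in the blue tray at (223,270), the bare neck at (327,258), and the bystanders at their original pixels.

```bash
python3 -c "
from bench import job
print(job.hand_in())"
```

```text
the job is handed in; nothing more can be done
None
```

I unscrewed the orange cap about 570° anticlockwise in three re-gripped strokes. I drew it off along the barrel's axis and stood it upright in the farther-left blue tray. I handed the job in at about 26 s of the 67 s allowed; no verdict was reported.

- **Forces:** the highest wrist force in any reading was about 11 N while unscrewing and about 23 N when setting the cap down.
- **Tilt:** the cap sat about 3° tilted in the grip as it touched the floor, so I levelled it before letting go.
- **Last check:** a fit to the depth image put the cap at about (468, −276) mm, some 5 mm from the tray's centre, and 0.3° from upright. The gripper is open, about 270 mm above the table and clear of everything. In the last picture the bystanders look to be in their original places; I judged that by eye.
- **Disagreement:** that fit put the rim at 6.8 mm instead of the floor's 5 mm, which is within the 2 mm calibration error and the 6 mm limit.

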